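# Colour reading of a paint patch

## Task

Take a colour reading of the round paint patch on the test board: lift the hand-held colour meter on to the board and set it down gently and flat, head still up, so that the window in its base plate lies wholly over the round patch, then press the sprung head down until it is fully shut on the base plate and keep it pressed shut: finish while holding it so. Shutting the head takes a reading, so do not shut it anywhere else; 10 to 15 N is enough and more than 45 N on the board marks the paint. Leave the weights and everything else where they are.

Things in the scene. Friction and masses are not known exactly. Their poses are not given: they have to be found in the camera images.
- meter: The hand-held colour meter, loose, about 0.62 kg (head up to 15 % lighter or heavier): a grey head 184 mm long on a thin black base plate 190 x 72 x 6 mm, hinged together at the plate's rear end. At the start it lies flat on the bench, head up. Origin: centre of the plate's underside; x along the meter to its nose end, y across, z up
- waist (a point): Centre of the meter head's waist, its grip, near the centre of mass: 76 mm long, 56 mm wide, rubber sides, between 66 mm wide nose and rear; taken from above, closing across the meter. Head shut: this point is 40 mm and the waist's top 66 mm above the plate's underside, 65 mm behind the window; head up: about 12 mm higher, 5 mm further back. Turns with the head (x to the nose, z up)
- window (a point): Centre of the round 18 mm target window, a hole through the base plate, at the plate's underside. Axes: x along the meter to its nose end, y across, z up. The plate reaches 30 mm in front of it, 160 mm behind, 36 mm to each side; two short white ticks on the plate's side edges stand abreast of it
- thumb_rest (a point): Round black thumb rest, 30 mm across, on top of the nose, where the head is pressed down; turns with the head. Head shut: 58 mm above the plate's underside, 2 mm behind the window along the meter; fully up: about 20 mm higher and 8 mm further back
- meter_head (a joint): Opening angle of the head, rad: 0 is shut, head and base plate edge to edge; 0.14 fully up, where a spring keeps it. The hinge line lies across the meter, 150 mm behind the window, 8 mm above the plate's underside. Pressed at the thumb rest it starts to give at about 3 N and is shut at about 8 N (at the waist: 5 and 13 N)
- patch_centre (a point): Centre of the round paint patch, 36 mm across, on the board's top face: the only round one; the other paint patches, a row along the board's far edge, are square (34 mm)
- board: The test board, fixed to the bench: 300 (x) x 240 (y) x 8 mm, plywood with a white ground. Origin: centre of its underside; x away from the robot, towards the edge with the square patches. Brass weights stand near its two robot-side corners; between them there is room for the meter lying along the board's x, nose to the square patches
- weight_a: lathe-turned brass weight with a knob, 34 mm across and 40 mm tall, standing on the board at a corner of its robot-side edge (positive board y); origin at the centre of its underside
- weight_b: the same kind of brass weight at the other corner of the board's robot-side edge (negative board y)
- bottle_a: white plastic bottle, 56 mm across and 110 mm tall, to the far left; origin under its centre
- bottle_b: clear jar with a metal cap, 60 mm across and 85 mm tall, to the far right; origin under its centre
- brush: paint brush 190 mm long lying between board and meter, roughly along world x
- dish: glass dish 88 mm across and 13 mm tall at the left; origin under its centre
- sherd: pottery sherd about 70 x 66 x 11 mm at the right; origin under its centre
Things that resemble listed ones, but are neither listed nor needed, are in the scene too. Leave any orange or purple look-alike of the meter alone.

How it is judged:
By the outcome, as a careful person would: the job done as asked, in the order asked, and still so for the second after the job is handed in, while the arm keeps its last pose, push and grip.
It also fails if it takes over 51 s, if anything falls off the work surface, if the arm or the gripper's body presses on something with over 40 N, if the wrist force passes 120 N, or if a joint passes its speed limit or range.

## Robot

A 6-joint arm with a two-finger parallel gripper is mounted at the origin on the work surface. World frame = base frame: x ahead of the robot, y to its left, z up, the work surface at z = 0. Lengths are in m, angles in rad, forces in N, time in s.
With the tool pointing down it reaches from about 0.35 to 0.975 m from the base axis. Payload 7.1 kg.
Tool frame: the origin (TCP) lies midway between the tips of the shut fingers; the grasp point (between the pads) lies 19 mm behind it (manip.pinch_z is the distance from the TCP to the grasp point, in m); z points along the fingers, y is the line along which they close (so a half turn about z gives the same grasp; the last joint's range is limited). The gripper opens to 88 mm and grips with 3 to 60 N. Pads are 20 mm wide; open, the fingers measure 115 mm over their backs; the gripper's body (75 mm by 178 mm) begins 61 mm behind the grasp point.
Start: joints at [-1.125, 0.423, 1.63, -0, 1.089, -0.019], TCP at [0.28, -0.559, 0.223] pointing down, gripper open.
Joint ranges: [-3, 3], [-0.9, 2.11], [0.09, 2.58], [-1.31, 4.45], [0.11, 2.69], [-2.54, 2.54]. Speed limits (rad/s): [2.39, 2.39, 3.01, 3.14, 3.14, 3.14].

## Interface

Orientations are given as a rotation vector (axis times angle).
In Python, from workcell import manip, get_image, workorder gives the robot as it stands.
- The arm moves only by the tool drive_tool, never from a script. Its arguments are lists of equal length, an entry for each row: "dp": the shift along the tool's x, y, z in mm, a list of three; "turn": the turn, a rotation vector about the tool's x, y, z in rad, a list of three; "grip": the opening, from -1 (shut) to 1 (fully open). A call has 1 to 5 rows; each row shifts and turns the commanded pose from where the row before left it, along the tool's axes as they then stand; what a row does not reach is not made up. A row lasts 1/10 s, in which the tool goes at most 50 mm and 8.59 degrees, less where a joint would pass 70% of its speed; a pose out of reach is approached as far as the arm can. A call is refused whole if a number of a shift passes 50 or a number of a turn 0.15, either way. A call with a gripper value outside its range is refused whole. The fingers move at their own pace and stop on an object; the grip force is fixed at half the most. Time passes only in rows, so rows that do not move let the fingers close. It gives the time, the measured TCP pose, the force, the opening and the grip force at its end, in the units of the state.
- manip.read_state(): the state, without advancing time (a new reading comes with each control period).
- get_image(name): name is "side" or "top"; returns a dict with "color" (480x640x3 uint8, blue, green, red), "range_z" (480x640 float32, m along the optical axis (not along the pixel's ray), 0 where there is no reading), "fx", "fy", "cx", "cy" (pixels), "k1" (the pictures are not rectified: a ray, as slopes to the right and down, at radius r is drawn at 1 + k1 r^2 times it, then the intrinsics apply), "extrinsics" (4x4, takes a point from camera to world coordinates). Camera axes: x right, y up, looking along -z (the intrinsics and any distortion apply to the point x, -y, -z); pixel columns grow to the right and rows downward; lengths in m; the calibration is good to about 2 mm. A picture is of the moment at which its call begins.
- workorder.finish_job(): hands the job in; it is judged then, once.
The state is a dict: "time_s": time; "joints": joint angles; "joint_vel": joint speeds; "joint_torque": joint torques, N m; "tcp_pos": TCP position; "orientation": TCP orientation; "force": force on the tool from outside, world axes, zero at the start; "torque": the same for the moment, N m; "grip_width": finger opening in m; "grip_force": force on a finger pad.
Only numpy, scipy, OpenCV 4.12 (cv2) and the standard library are available. Lean on these libraries where they do the work, as an engineer would, in place of code of your own. Each camera call takes 0.05 s, during which the arm holds its last target. There are 200 camera calls.

## Working session

There is one attempt and no reset: what is moved stays moved. The work goes in short steps, Python scripts to look and compute and a tool call to move; the robot and the scene stay as the last step left them, time stands still between calls to the robot, and variables do not carry over. Pictures are saved under pics/ and viewed, at most 10 in all, crops included, and the job is handed in when it is done.

Besides the shell and the picture viewer there is one more tool, called after "Call:" as a command line: name --argument value ..., lists and objects as JSON in quotes. drive_tool: Moves the arm, as the interface text tells. Its arguments: {"type":"object","properties":{"dp":{"type":"array"},"turn":{"type":"array"},"grip":{"type":"array"}},"required":["dp","turn","grip"]}

```bash
mkdir -p pics; cat > h.py <<'E'
import numpy as np, cv2
from workcell import manip, get_image, workorder
def und(im,u,v):
    d=np.array([(u-im["cx"])/im["fx"],(v-im["cy"])/im["fy"]]); s=d.copy()
    for _ in range(20): s=d/(1+im["k1"]*(s@s))
    return s
def ray(im,u,v):
    s=und(im,u,v); E=np.array(im["extrinsics"]); return E[:3,3],E[:3,:3]@np.array([s[0],-s[1],-1])
def onz(im,u,v,z):
    o,d=ray(im,u,v); return o+d*(z-o[2])/d[2]
def depth(im,u,v):
    o,d=ray(im,u,v); r=im["range_z"][int(round(v)),int(round(u))]; return o+d*r
def proj(im,p):
    E=np.array(im["extrinsics"]); c=E[:3,:3].T@(np.array(p)-E[:3,3]); s=np.array([c[0],-c[1]])/-c[2]
    s=s*(1+im["k1"]*(s@s)); return s[0]*im["fx"]+im["cx"],s[1]*im["fy"]+im["cy"]
E
python3 - <<'E'
from h import *
import pickle
for n in("top","side"):
    im=get_image(n); cv2.imwrite(f"pics/{n}0.png",im["color"]); pickle.dump(im,open(n+"0.pkl","wb"))
    print(n,im["fx"],im["k1"],np.round(im["extrinsics"],3))
print(manip.read_state())
E
```

```text
top 531.995084636215 -0.14231557927156924 [[ 1.700e-02  9.900e-01 -1.430e-01  2.340e-01]
 [-1.000e+00  1.700e-02 -1.000e-03  1.200e-02]
 [ 2.000e-03  1.430e-01  9.900e-01  1.394e+00]
 [ 0.000e+00  0.000e+00  0.000e+00  1.000e+00]]
side 487.07224161982253 -0.006515324870634778 [[-0.91   0.261 -0.322  0.109]
 [-0.414 -0.563  0.715  0.763]
 [ 0.006  0.784  0.62   0.746]
 [ 0.     0.     0.     1.   ]]
{'time_s': 0.1, 'joints': array([-1.12499466e+00,  4.23740784e-01,  1.63058984e+00, -1.14057831e-05,
        1.08857992e+00, -1.90136748e-02]), 'joint_vel': array([ 0.00182674,  0.00091897, -0.00022287,  0.00167952, -0.00159499,
       -0.00058555]), 'joint_torque': array([-1.66271529e-03, -5.45615709e+01, -2.74323571e+01,  6.44389959e-02,
        1.86556211e-02, -7.25225823e-05]), 'tcp_pos': array([ 0.27996494, -0.55824721,  0.22200351]), 'orientation': array([-3.05587670e+00, -7.23287084e-01,  4.53729894e-04]), 'force': array([ 0.57595575, -0.32167254,  0.55392026]), 'torque': array([-0.0029191 , -0.01706102, -0.02376922]), 'grip_force': 0.0, 'grip_width': 0.08784449191525645}
```

View pics/top0.png

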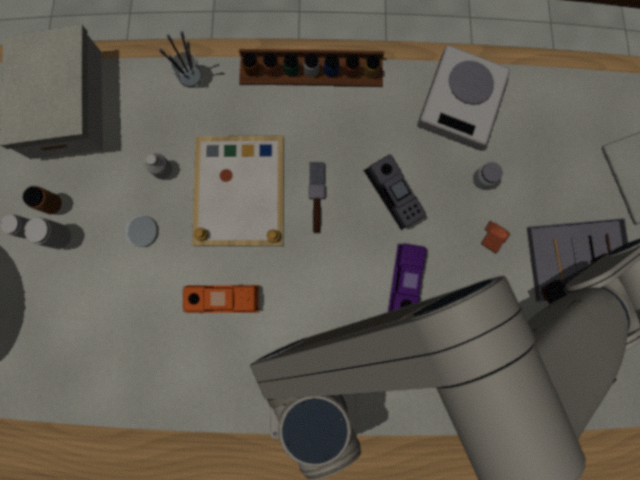

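View pics/side0.png

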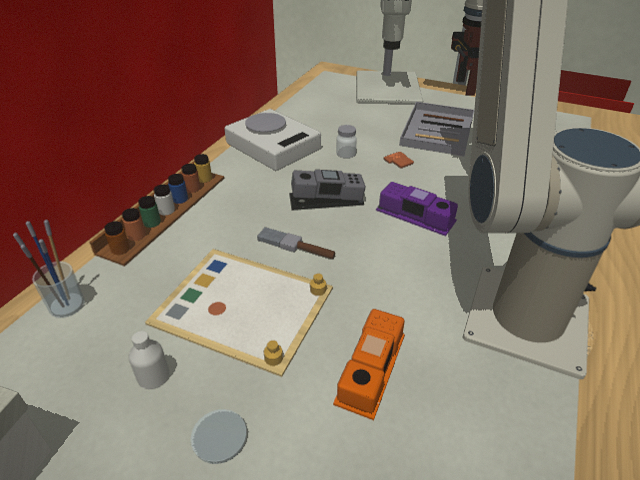

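Candidates in the top picture are the grey meter (395,190), the purple look-alike (407,277) and the orange look-alike (220,298). By the description I choose the grey one, with its thumb rest/nose at about (387,168). The round patch is red at (226,175), and the weights are at (201,234) and (274,236). Next is a close crop to check this.

```bash
python3 - <<'E'
import pickle,cv2,numpy as np
a=pickle.load(open("top0.pkl","rb"))["color"]
x=cv2.resize(a[145:235,355:435],None,fx=6,fy=6,interpolation=cv2.INTER_CUBIC)
y=cv2.resize(a[130:250,185:295],None,fx=4.5,fy=4.5,interpolation=cv2.INTER_CUBIC)
y=y[:540]; o=np.hstack([cv2.resize(x,(400,450)),cv2.resize(y,(400,436))[:450] if 0 else cv2.resize(a[130:250,185:295],(400,436),interpolation=cv2.INTER_CUBIC)] if 0 else [cv2.resize(x,(400,450)),np.vstack([cv2.resize(a[130:250,185:295],(400,436),interpolation=cv2.INTER_CUBIC),np.zeros((14,400,3),np.uint8)])])
cv2.imwrite("pics/crop.png",np.clip(o*1.8,0,255).astype(np.uint8))
E
```

```text
(no output)
```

View pics/crop.png

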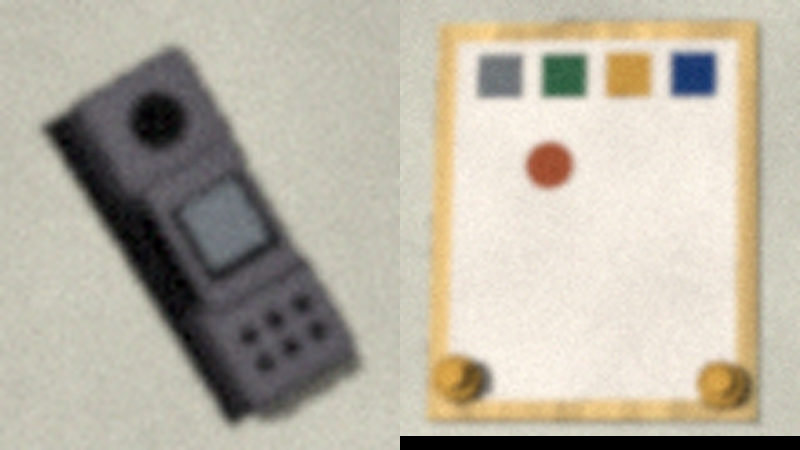

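The crop confirms the grey meter: its thumb rest is at about (386.6,168.6), its plate's left edge runs from (364,170) to (402,229), and its head is up. The round patch is at about (226.2,175.4).

```bash
python3 - <<'E'
from h import *
import pickle
t=pickle.load(open("top0.pkl","rb"));s=pickle.load(open("side0.pkl","rb"))
def cen(im,u,v,r,f):
    c=im["color"][v-r:v+r+1,u-r:u+r+1].astype(float); w=f(c); y,x=np.mgrid[v-r:v+r+1,u-r:u+r+1]
    return (w*x).sum()/w.sum(),(w*y).sum()/w.sum()
red=lambda c:np.clip(c[...,2]-c[...,0]-25,0,None)
pt=cen(t,226,175,8,red); ps=cen(s,217,309,13,red)
print("patch",pt,ps,onz(t,*pt,.008),onz(s,*ps,.008))
cs=np.array([[442,25],[758,22],[757,418],[430,418]],float)
W=[onz(t,185+(x-400)/3.636,130+y/3.636,.008) for x,y in cs]; print("board",np.round(W,3))
A=onz(t,355+45/5,145+125/5,.006);B=onz(t,355+235/5,145+420/5,.006);d=A-B
print("plate edge",A,B,np.linalg.norm(d),np.arctan2(d[1],d[0]))
print("thumb top",onz(t,386.6,168.6,.078))
# head cloud
for n,im,(u0,u1,v0,v1) in(("top",t,(358,432,148,232)),("side",s,(282,375,160,215))):
    P=np.array([depth(im,u,v) for v in range(v0,v1) for u in range(u0,u1) if im["range_z"][v,u]>0])
    H=P[(P[:,2]>.045)&(P[:,2]<.12)]; r=cv2.minAreaRect((H[:,:2]*1000).astype(np.float32)); print(n,len(H),r,H.mean(0),np.percentile(H[:,2],[5,50,95]), np.median(P[P[:,2]<.02][:,2]))
x=cv2.resize(s["color"][160:215,282:377],None,fx=8,fy=8,interpolation=cv2.INTER_CUBIC)
cv2.imwrite("pics/sc.png",np.clip(x*2.0,0,255).astype(np.uint8))
E
```

```text
patch (np.float64(225.6380351262349), np.float64(175.0474753018661)) (np.float64(216.69650905877154), np.float64(308.12470172337606)) [0.57294454 0.24316917 0.008     ] [0.57327557 0.23911585 0.008     ]
board [[0.679 0.328 0.008]
 [0.684 0.091 0.008]
 [0.387 0.084 0.008]
 [0.383 0.321 0.008]]
plate edge [ 0.59362442 -0.12792023  0.006     ] [ 0.43527696 -0.22911123  0.006     ] 0.1879189687872337 0.568634704684969
thumb top [ 0.57988822 -0.17855323  0.078     ]
top 1845 ((527.5137329101562, -208.2244415283203), (187.2943572998047, 68.97345733642578), 31.19516944885254) [ 0.52599448 -0.20582055  0.07195787] [0.05433184 0.07566183 0.08365522] 0.001396422783521034
side 1562 ((525.8756103515625, -205.906494140625), (187.66763305664062, 73.00224304199219), 31.371990203857422) [ 0.52721498 -0.19169895  0.06841133] [0.04849386 0.06927744 0.08298275] 0.0029913099288948475
```

View pics/sc.png

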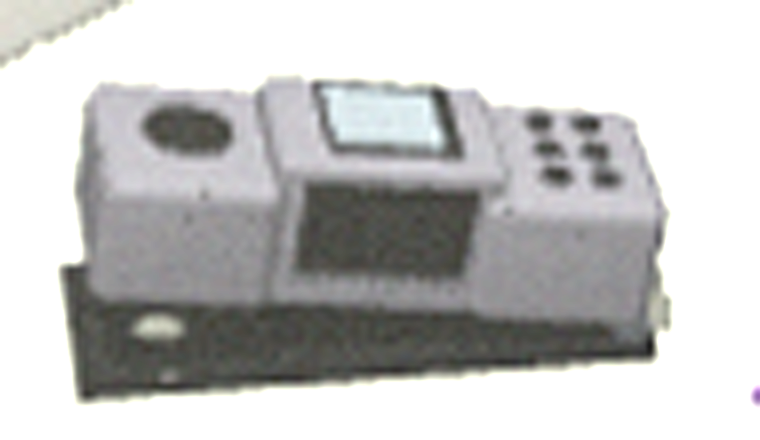

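The side crop shows the head up, the bright window hole at about (158,327), a side tick at (168,377), and the plate's near edge from (80,400) to (652,357), in 8x pixels.

```bash
python3 - <<'E'
from h import *
import pickle
t=pickle.load(open("top0.pkl","rb"));s=pickle.load(open("side0.pkl","rb"))
f=lambda x,y,z:onz(s,282+(x-3.5)/8,160+(y-3.5)/8,z)
A=f(80,398,.0);B=f(652,356,.0);d=A-B
print("edge",A,B,np.linalg.norm(d),np.arctan2(d[1],d[0]))
print("win",f(158,327,.003),"tick",f(168,377,.005),"corner far",f(65,266,.006))
print("thumb",f(188,130,.078), onz(t,386.6,168.6,.078))
p=lambda m:np.where
for a in(.545,.56):
  c,q=np.cos(a),np.sin(a); 
  for th in (f(188,130,.078), onz(t,386.6,168.6,.078)):
    print(a,"window from thumb",th[:2]+.010*np.array([c,q]))
# weights
print("wa",onz(t,185+58/3.636,130+378/3.636,.045),onz(t,185+322/3.636,130+383/3.636,.045))
for k in((274,343),(318,278)): print(onz(s,*k,.048))
E
```

```text
edge [ 0.59543655 -0.13406144  0.        ] [ 0.43561548 -0.23401219  0.        ] 0.18850179460019761 0.5588808145691416
win [ 0.58823104 -0.1766127   0.003     ] tick [ 0.57159416 -0.15028457  0.005     ] corner far [ 0.63035308 -0.19151903  0.006     ]
thumb [ 0.57938333 -0.18351339  0.078     ] [ 0.57988822 -0.17855323  0.078     ]
0.545 window from thumb [ 0.5879346  -0.17832921]
0.545 window from thumb [ 0.58843949 -0.17336905]
0.56 window from thumb [ 0.58785588 -0.17820153]
0.56 window from thumb [ 0.58836077 -0.17324137]
wa [0.4076785  0.29445986 0.045     ] [0.40748786 0.10716981 0.045     ]
[0.40912285 0.29424451 0.048     ]
[0.40694024 0.11204145 0.048     ]
```

Call:
drive_tool --dp '[[0,0,0],[39,-16,0],[39,-16,0],[39,-16,0],[39,-16,0]]' --turn '[[0,0,-0.095],[0,0,0],[0,0,0],[0,0,0],[0,0,0]]' --grip '[1,1,1,1,1]'

```text
time_s: 0.6
tcp_pos: [0.3788, -0.4201, 0.2223]
orientation: [-3.019, -0.867, 0.0]
force: [0.6, -0.3, 0.2]
grip_width: 0.0881
grip_force: 0.0
```

Call:
drive_tool --dp '[[39,-16,0],[39,-16,0],[39,-16,0],[39,-16,0],[39,-16,0]]' --turn '[[0,0,0],[0,0,0],[0,0,0],[0,0,0],[0,0,0]]' --grip '[1,1,1,1,1]'

```text
time_s: 1.1
tcp_pos: [0.5017, -0.2486, 0.2224]
orientation: [-3.019, -0.868, 0.001]
force: [-0.2, -0.3, 0.3]
grip_width: 0.0881
grip_force: 0.0
```

Call:
drive_tool --dp '[[0,0,0],[0,0,0]]' --turn '[[0,0,0],[0,0,0]]' --grip '[1,1]'

```text
time_s: 1.3
tcp_pos: [0.5012, -0.2495, 0.2223]
orientation: [-3.018, -0.871, 0.001]
force: [0.1, -0.0, -0.3]
grip_width: 0.088
grip_force: 0.0
```

```bash
cat >> h.py <<'E'
from scipy.spatial.transform import Rotation as Rn
def go(x,y,z,yaw):
    s=manip.read_state(); R=Rn.from_rotvec(s["orientation"]); M=R.as_matrix()
    c,q=np.cos(yaw),np.sin(yaw); T=np.array([[c,q,0],[q,-c,0],[0,0,-1.]])
    print("t",s["time_s"],"tcp",np.round(s["tcp_pos"],4),"yaw",np.arctan2(M[1,0],M[0,0]),"tilt",np.round(M[:,2],4),"F",np.round(s["force"],1),"g",s["grip_width"],s["grip_force"])
    e=np.array([x,y,z])-s["tcp_pos"]
    print("dp now mm",np.round(M.T@e*1000,1),"dp after turn",np.round(T.T@e*1000,1),"turn",np.round((R.inv()*Rn.from_matrix(T)).as_rotvec(),4))
E
python3 -c "
from h import *
go(.5287,-.213,.035,.56)"
```

```text
t 1.3 tcp [ 0.5012 -0.2495  0.2223] yaw 0.5621603926484106 tilt [-8.e-04  1.e-04 -1.e+00] F [ 0.1 -0.  -0.3] g 0.08799151348822598 0.0
dp now mm [ 42.8 -16.2 187.3] dp after turn [ 42.7 -16.4 187.3] turn [-0.0005  0.0006  0.0022]
```

Call:
drive_tool --dp '[[22,-8,0],[21,-8,20],[0,0,40],[0,0,40],[0,0,10]]' --turn '[[0,0,0],[0,0,0],[0,0,0],[0,0,0],[0,0,0]]' --grip '[1,1,1,1,1]'

```text
time_s: 1.8
tcp_pos: [0.5256, -0.2139, 0.1089]
orientation: [-3.016, -0.865, 0.009]
force: [-0.2, 1.2, -0.0]
grip_width: 0.0877
grip_force: 0.0
```

Call:
drive_tool --dp '[[0,0,0],[0,0,0]]' --turn '[[0,0,0],[0,0,0]]' --grip '[1,1]'

```text
time_s: 2.0
tcp_pos: [0.5296, -0.215, 0.114]
orientation: [3.019, 0.866, 0.002]
force: [-0.8, -0.5, 1.2]
grip_width: 0.0881
grip_force: 0.0
```

```bash
python3 -c "
from h import *
go(.5287,-.213,.035,.56)
a=get_image('top')['color'][130:250,340:460];b=get_image('side')['color'][120:240,260:400]
o=np.hstack([cv2.resize(a,(370,370),interpolation=2),cv2.resize(b,(430,370),interpolation=2)])
cv2.imwrite('pics/hover.png',np.clip(o*1.7,0,255).astype(np.uint8))"
```

```text
t 2.0 tcp [ 0.5296 -0.215   0.114 ] yaw 0.5586219481033635 tilt [ 1.5e-03 -7.0e-04 -1.0e+00] F [-0.8 -0.5  1.2] g 0.08806080902583453 0.0
dp now mm [ 0.2 -2.3 79. ] dp after turn [ 0.3 -2.2 79. ] turn [ 0.0013 -0.0009 -0.0014]
```

View pics/hover.png

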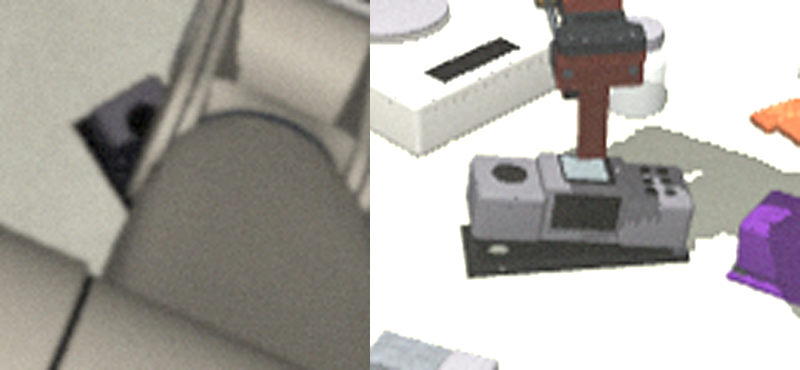

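The gripper hovers over the waist in line with the meter; the near finger tip is at about (593,158) in the crop, just above the screen. Descending.

Call:
drive_tool --dp '[[0,-2,20],[0,0,20],[0,0,20],[0,0,12],[0,0,7]]' --turn '[[0,0,0],[0,0,0],[0,0,0],[0,0,0],[0,0,0]]' --grip '[1,1,1,1,1]'

```text
time_s: 2.6
tcp_pos: [0.5284, -0.2124, 0.0338]
orientation: [3.019, 0.868, 0.001]
force: [-0.3, 0.4, -0.2]
grip_width: 0.0877
grip_force: 0.0
```

Call:
drive_tool --dp '[[0,0,0],[0,0,0],[0,0,0]]' --turn '[[0,0,0],[0,0,0],[0,0,0]]' --grip '[1,1,1]'

```text
time_s: 2.9
tcp_pos: [0.5287, -0.2125, 0.0346]
orientation: [3.018, 0.868, 0.002]
force: [0.1, 0.4, 0.1]
grip_width: 0.0878
grip_force: 0.0
```

Call:
drive_tool --dp '[[0,0,0],[0,0,0],[0,0,0],[0,0,0],[0,0,0]]' --turn '[[0,0,0],[0,0,0],[0,0,0],[0,0,0],[0,0,0]]' --grip '[0.6,0.5,0.4,0.3,0.2]'

```text
time_s: 3.4
tcp_pos: [0.527, -0.2112, 0.0336]
orientation: [-3.017, -0.867, 0.003]
force: [-3.4, 5.0, 4.6]
grip_width: 0.0556
grip_force: 30.0
```

Call:
drive_tool --dp '[[0,0,0],[0,0,0],[0,0,0],[0,0,0],[0,0,0]]' --turn '[[0,0,0],[0,0,0],[0,0,0],[0,0,0],[0,0,0]]' --grip '[0.1,-0.2,-1,-1,-1]'

```text
time_s: 3.9
tcp_pos: [0.527, -0.2112, 0.0337]
orientation: [-3.017, -0.867, 0.003]
force: [-2.8, 5.2, 4.6]
grip_width: 0.056
grip_force: 30.0
```

```bash
python3 -c "
from h import *
go(.5287,-.213,.035,.56)
im=get_image('side');b=im['color'][120:240,260:400]
cv2.imwrite('pics/grip.png',np.clip(cv2.resize(b,(700,600),interpolation=2)*1.7,0,255).astype(np.uint8))"
```

```text
t 3.9 tcp [ 0.527  -0.2112  0.0337] yaw 0.5598495102640254 tilt [-0.0021  0.0014 -1.    ] F [-2.8  5.2  4.6] g 0.05596406872566605 29.98729169368744
dp now mm [ 0.5  2.4 -1.3] dp after turn [ 0.5  2.4 -1.3] turn [-0.0023  0.001  -0.0002]
```

View pics/grip.png

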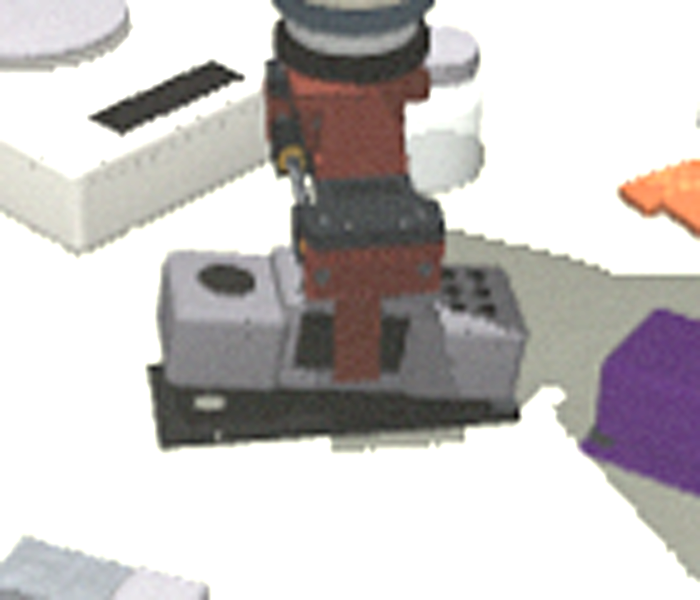

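The grip picture shows the finger centred on the waist at about (357,330) and the head still up on the plate. Lifting gently.

Call:
drive_tool --dp '[[0,0,-3],[0,0,-6],[0,0,-10],[0,0,-15],[0,0,-15]]' --turn '[[0,0,0],[0,0,0],[0,0,0],[0,0,0],[0,0,0]]' --grip '[-1,-1,-1,-1,-1]'

```text
time_s: 4.45
tcp_pos: [0.5281, -0.2123, 0.084]
orientation: [3.019, 0.868, 0.0]
force: [0.5, 0.3, -5.6]
grip_width: 0.056
grip_force: 30.0
```

Call:
drive_tool --dp '[[0,0,-15],[0,0,-15],[0,0,-10],[0,0,-6],[0,0,-2]]' --turn '[[0,0,0.02],[0,0,0.04],[0,0,0.05],[0,0,0.05],[0,0,0.05]]' --grip '[-1,-1,-1,-1,-1]'

```text
time_s: 4.95
tcp_pos: [0.5286, -0.2125, 0.1329]
orientation: [3.093, 0.542, 0.003]
force: [0.5, 0.3, -5.5]
grip_width: 0.0562
grip_force: 30.0
```

Call:
drive_tool --dp '[[0,0,0],[0,0,0],[0,0,0],[0,0,0],[0,0,0]]' --turn '[[0,0,0.05],[0,0,0.05],[0,0,0.05],[0,0,0.04],[0,0,0.02]]' --grip '[-1,-1,-1,-1,-1]'

```text
time_s: 5.45
tcp_pos: [0.5282, -0.2123, 0.1318]
orientation: [3.134, 0.216, 0.002]
force: [-0.4, -0.1, -5.1]
grip_width: 0.0562
grip_force: 30.0
```

```bash
python3 -c "
from h import *
go(.5034,.2312,.0417+.08,.14)
im=get_image('side');b=im['color'][60:240,230:440]
cv2.imwrite('pics/lift.png',np.clip(cv2.resize(b,(700,600),interpolation=2)*1.7,0,255).astype(np.uint8))"
```

```text
t 5.45 tcp [ 0.5282 -0.2123  0.1318] yaw 0.137892881681869 tilt [ 1.e-03 -4.e-04 -1.e+00] F [-0.4 -0.1 -5.1] g 0.05616268161833575 29.978880286216736
dp now mm [  36.4 -442.7    9.9] dp after turn [  37.3 -442.6   10.1] turn [ 0.0006 -0.0009 -0.0021]
```

View pics/lift.png

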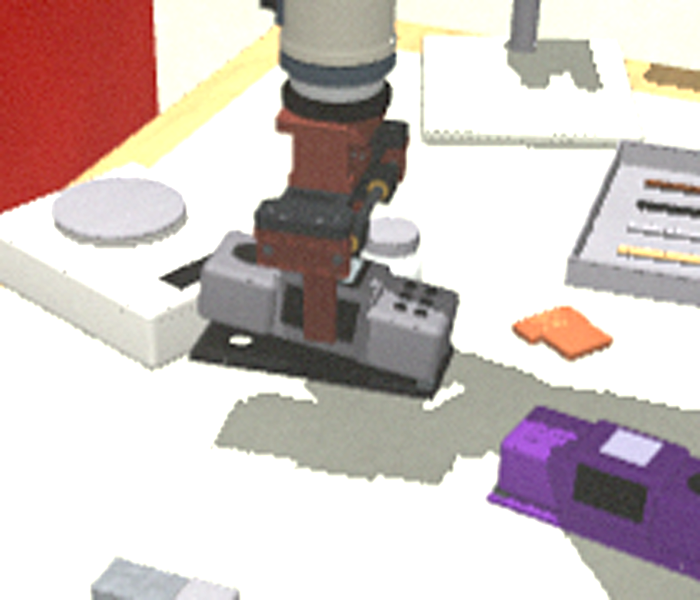

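The lifted meter hangs about level, with the plate's near edge running from (190,357) to (433,397) in the crop and the head up. Carrying it across.

Call:
drive_tool --dp '[[1,-8,0],[2,-18,0],[2,-28,0],[3,-32,0],[3,-32,0]]' --turn '[[0,0,0],[0,0,0],[0,0,0],[0,0,0],[0,0,0]]' --grip '[-1,-1,-1,-1,-1]'

```text
time_s: 6.0
tcp_pos: [0.5218, -0.0915, 0.1307]
orientation: [-3.133, -0.22, 0.001]
force: [-0.1, 0.7, -5.8]
grip_width: 0.0561
grip_force: 30.0
```

Call:
drive_tool --dp '[[3,-32,0],[3,-32,0],[3,-32,0],[3,-32,0],[3,-32,0]]' --turn '[[0,0,0],[0,0,0],[0,0,0],[0,0,0],[0,0,0]]' --grip '[-1,-1,-1,-1,-1]'

```text
time_s: 6.5
tcp_pos: [0.514, 0.0692, 0.1308]
orientation: [-3.134, -0.221, 0.0]
force: [1.1, -0.3, -5.5]
grip_width: 0.0558
grip_force: 30.0
```

Call:
drive_tool --dp '[[3,-32,0],[3,-32,0],[2,-28,0],[1,-18,0],[0,-8,0]]' --turn '[[0,0,0],[0,0,0],[0,0,0],[0,0,0],[0,0,0]]' --grip '[-1,-1,-1,-1,-1]'

```text
time_s: 7.0
tcp_pos: [0.5064, 0.1874, 0.1308]
orientation: [-3.133, -0.224, 0.0]
force: [-0.0, -0.7, -5.6]
grip_width: 0.0557
grip_force: 30.0
```

```bash
python3 -c "
from h import *
go(.5034,.2312,.0417+.04,.14)"
```

```text
t 7.0 tcp [0.5064 0.1874 0.1308] yaw 0.14260301997652022 tilt [-2.e-04  4.e-04 -1.e+00] F [-0.  -0.7 -5.6] g 0.05570218803908104 29.979135990142822
dp now mm [  3.3 -43.8  49.1] dp after turn [  3.2 -43.8  49.1] turn [-0.0004  0.0002  0.0026]
```

Call:
drive_tool --dp '[[1,-10,0],[1,-14,5],[1,-12,15],[0,-6,15],[0,-2,10]]' --turn '[[0,0,0],[0,0,0],[0,0,0],[0,0,0],[0,0,0]]' --grip '[-1,-1,-1,-1,-1]'

```text
time_s: 7.5
tcp_pos: [0.5032, 0.2289, 0.0834]
orientation: [3.133, 0.22, -0.004]
force: [-0.1, -0.9, -6.7]
grip_width: 0.0562
grip_force: 30.0
```

Call:
drive_tool --dp '[[0,0,3],[0,0,0],[0,0,0]]' --turn '[[0,0,0],[0,0,0],[0,0,0]]' --grip '[-1,-1,-1]'

```text
time_s: 7.8
tcp_pos: [0.5046, 0.2285, 0.0827]
orientation: [3.134, 0.219, 0.0]
force: [0.8, 0.2, -5.5]
grip_width: 0.0561
grip_force: 30.0
```

```bash
python3 -c "
from h import *
go(.5034,.2312,.0417,.14)
im=get_image('side');b=im['color'][200:380,130:340]
import pickle;pickle.dump(im,open('s2.pkl','wb'))
cv2.imwrite('pics/hov2.png',np.clip(cv2.resize(b,(700,600),interpolation=2)*1.5,0,255).astype(np.uint8))"
```

```text
t 7.8 tcp [0.5046 0.2285 0.0827] yaw 0.1392236594180859 tilt [ 1.e-04 -0.e+00 -1.e+00] F [ 0.8  0.2 -5.5] g 0.056095890291056695 29.979182481765747
dp now mm [-0.8 -2.9 41. ] dp after turn [-0.8 -2.9 41. ] turn [ 0.     -0.0001 -0.0008]
```

View pics/hov2.png

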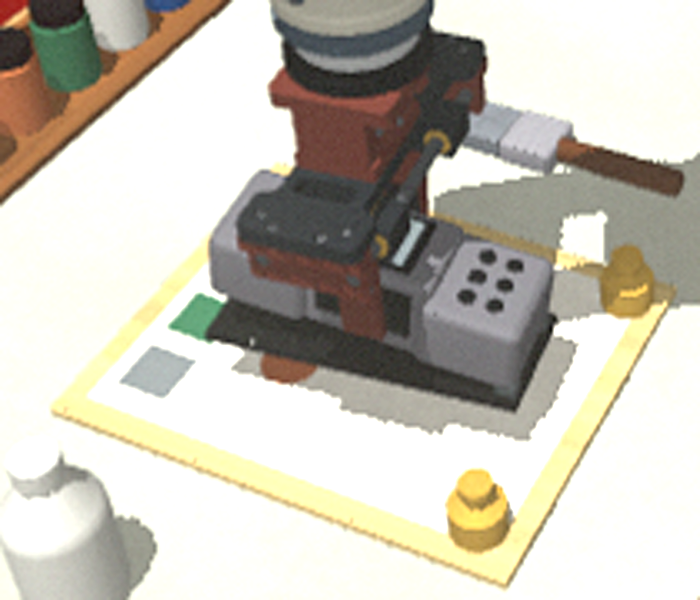

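The meter is over the board, with its near tick at (252,342), its plate's near edge from (208,335) to (517,408), and the patch partly visible at (288,367). Checking position and level.

```bash
python3 -c "
from h import *
import pickle
s=pickle.load(open('s2.pkl','rb'));k=700/210
f=lambda x,y,z:onz(s,130+(x-1.2)/k,200+(y-1.2)/k,z)
z=.0827-.0337
A=f(208,338,z);B=f(517,409,z);d=A-B
print(A,B,np.linalg.norm(d),np.arctan2(d[1],d[0]))
T=f(252,342,z+.004);a=.139
print('tick',T,'win',T[:2]+.036*np.array([np.sin(a),-np.cos(a)]))
ex=np.array([np.cos(a),np.sin(a)]);print('win by tcp',np.array([.5046,.2285])+.0703*ex)
n=np.array([np.sin(a),-np.cos(a)])
print('by front corner',A[:2]-.03*ex+.036*n,'rear',B[:2]+.16*ex+.036*n)
"
```

```text
[0.60106553 0.27283851 0.049     ] [0.41351656 0.24494282 0.049     ] 0.18961220255272787 0.14765564352691607
tick [0.57341858 0.2676059  0.053     ] win [0.57840648 0.23195312]
win by tcp [0.57422196 0.23824026]
by front corner [0.57634278 0.23302915] rear [0.57696127 0.2314585 ]
```

Call:
drive_tool --dp '[[-1,-5,8],[0,0,12],[0,0,10],[0,0,6],[0,0,1]]' --turn '[[0,0,0],[0,0,0],[0,0,0],[0,0,0],[0,0,0]]' --grip '[-1,-1,-1,-1,-1]'

```text
time_s: 8.35
tcp_pos: [0.5018, 0.2333, 0.0443]
orientation: [3.133, 0.219, -0.003]
force: [-0.2, 0.3, -4.9]
grip_width: 0.0558
grip_force: 30.0
```

Call:
drive_tool --dp '[[0,0,0],[0,0,0]]' --turn '[[0,0,0],[0,0,0]]' --grip '[-1,-1]'

```text
time_s: 8.55
tcp_pos: [0.5029, 0.2337, 0.0459]
orientation: [-3.134, -0.219, -0.001]
force: [-0.1, 0.3, -5.7]
grip_width: 0.056
grip_force: 30.0
```

```bash
python3 -c "
from h import *
go(.5034,.2312,.0417,.14)
im=get_image('side');b=im['color'][260:350,170:300]
import pickle;pickle.dump(im,open('s3.pkl','wb'))
cv2.imwrite('pics/hov3.png',np.clip(cv2.resize(b,(780,540),interpolation=2)*1.5,0,255).astype(np.uint8))"
```

```text
t 8.55 tcp [0.5029 0.2337 0.0459] yaw 0.13976010077677217 tilt [ 4.e-04  2.e-04 -1.e+00] F [-0.1  0.3 -5.7] g 0.056041446626300624 29.979302287101746
dp now mm [0.1 2.6 4.2] dp after turn [0.1 2.6 4.2] turn [-0.0001 -0.0004 -0.0002]
```

View pics/hov3.png

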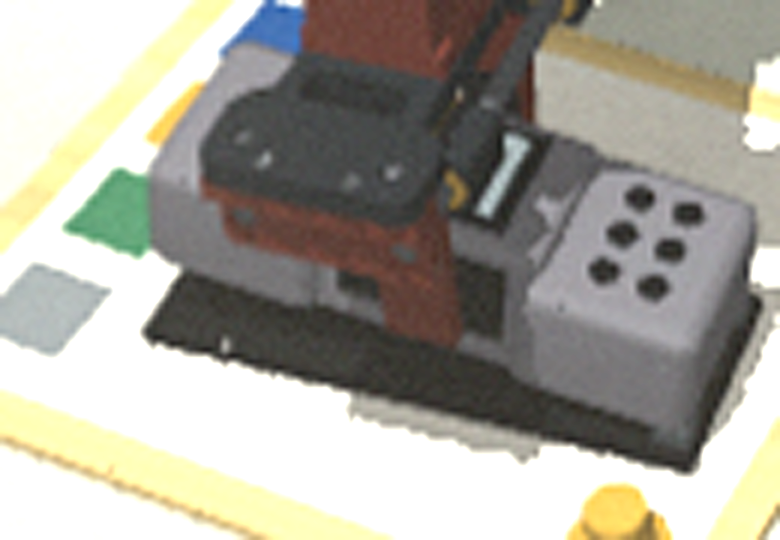

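The meter is just above the board, with the tick at (226,345) and the plate corners at (145,338) and (692,470).

```bash
python3 -c "
from h import *
import pickle
s=pickle.load(open('s3.pkl','rb'));k=6
f=lambda x,y,z:onz(s,170+(x-2.5)/k,260+(y-2.5)/k,z)
z=.0122;a=.1398
ex=np.array([np.cos(a),np.sin(a)]);n=np.array([np.sin(a),-np.cos(a)])
A=f(146,340,z);B=f(692,471,z);T=f(226,345,z+.003);d=A-B
print(np.linalg.norm(d),np.arctan2(d[1],d[0]))
print('tick',T[:2]+.036*n,'fc',A[:2]-.03*ex+.036*n,'rear',B[:2]+.16*ex+.036*n)
print('tcp',np.array([.5029,.2337])+.0703*ex)
"
```

```text
0.18989267023578668 0.14445399539332449
tick [0.5773174  0.23598612] fc [0.57458359 0.23900679] rear [0.57481505 0.2381469 ]
tcp [0.57251415 0.24349596]
```

Call:
drive_tool --dp '[[-1,0,1],[0,0,1],[0,0,1],[0,0,0.5],[0,0,0.5]]' --turn '[[0,0,0],[0,0,0],[0,0,0],[0,0,0],[0,0,0]]' --grip '[-1,-1,-1,-1,-1]'

```text
time_s: 9.1
tcp_pos: [0.5017, 0.2335, 0.0418]
orientation: [-3.134, -0.219, 0.0]
force: [-1.2, -0.7, 1.6]
grip_width: 0.0556
grip_force: 30.0
```

Call:
drive_tool --dp '[[0,0,0],[0,0,0],[0,0,0]]' --turn '[[0,0,0],[0,0,0],[0,0,0]]' --grip '[-1,-1,-1]'

```text
time_s: 9.4
tcp_pos: [0.5016, 0.2335, 0.0418]
orientation: [-3.134, -0.219, -0.0]
force: [-1.8, -1.4, -1.4]
grip_width: 0.0559
grip_force: 30.0
```

Call:
drive_tool --dp '[[0,0,0.2],[0,0,0],[0,0,0],[0,0,0],[0,0,0]]' --turn '[[0,0,0],[0,0,0],[0,0,0],[0,0,0],[0,0,0]]' --grip '[-1,0.4,0.6,0.8,1]'

```text
time_s: 9.9
tcp_pos: [0.5019, 0.2336, 0.0416]
orientation: [-3.134, -0.219, -0.001]
force: [0.0, 0.4, -0.8]
grip_width: 0.0818
grip_force: 0.0
```

Call:
drive_tool --dp '[[0,0,0],[0,0,0],[0,0,0]]' --turn '[[0,0,0],[0,0,0],[0,0,0]]' --grip '[1,1,1]'

```text
time_s: 10.2
tcp_pos: [0.5017, 0.2335, 0.0415]
orientation: [-3.134, -0.219, -0.0]
force: [0.1, 0.9, 1.2]
grip_width: 0.0878
grip_force: 0.0
```

Call:
drive_tool --dp '[[0,0,-10],[0,0,-20],[0,0,-30],[0,0,-30],[0,0,-10]]' --turn '[[0,0,0],[0,0,0],[0,0,0],[0,0,0],[0,0,0]]' --grip '[1,1,1,1,1]'

```text
time_s: 10.7
tcp_pos: [0.5033, 0.2342, 0.1449]
orientation: [-3.132, -0.219, -0.008]
force: [0.7, 0.3, 0.3]
grip_width: 0.0878
grip_force: 0.0
```

Call:
drive_tool --dp '[[0,0,0],[0,0,0],[0,0,0],[0,0,0],[0,0,0]]' --turn '[[0,0,0],[0,0,0],[0,0,0],[0,0,0],[0,0,0]]' --grip '[0,-1,-1,-1,-1]'

```text
time_s: 11.2
tcp_pos: [0.5011, 0.2333, 0.1405]
orientation: [3.133, 0.219, -0.003]
force: [0.8, 1.1, 0.5]
grip_width: 0.0511
grip_force: 0.0
```

```bash
python3 -c "
from h import *
import pickle
go(.56,.242,.1,.14)
im=get_image('side');t=get_image('top');pickle.dump((im,t),open('s4.pkl','wb'))
b=im['color'][250:350,170:300];a=t['color'][140:240,190:290]
o=np.hstack([cv2.resize(b,(520,400),interpolation=2),cv2.resize(a,(280,400),interpolation=2)]) if 0 else np.hstack([cv2.resize(b,(468,360),interpolation=2),np.pad(cv2.resize(a,(330,330),interpolation=2),((0,30),(0,0),(0,0)))])
cv2.imwrite('pics/placed.png',np.clip(o*1.5,0,255).astype(np.uint8))"
```

```text
t 11.2 tcp [0.5011 0.2333 0.1405] yaw 0.13979221066499883 tilt [-1.6e-03 -7.0e-04 -1.0e+00] F [0.8 1.1 0.5] g 0.051087379009909846 0.0
dp now mm [59.6 -0.5 40.4] dp after turn [59.5 -0.4 40.5] turn [ 0.0005  0.0017 -0.0002]
```

View pics/placed.png

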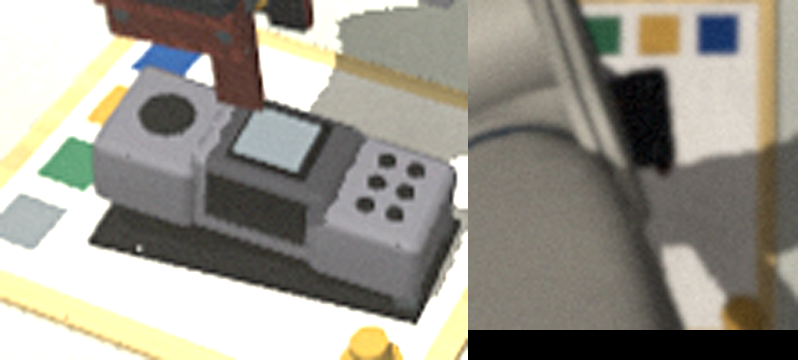

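The meter is set down with its head up. The plate corners are at (90,241) and (417,321), the tick at (139,249) and the thumb rest at (167,115) (3.6x crop); both weights are clear of it.

```bash
python3 -c "
from h import *
import pickle
s,t=pickle.load(open('s4.pkl','rb'));k=3.6
px=lambda x,y:(170+(x-1.3)/k,250+(y-1.3)/k)
f=lambda x,y,z:onz(s,*px(x,y),z)
z=.008;a=.14
ex=np.array([np.cos(a),np.sin(a)]);n=np.array([np.sin(a),-np.cos(a)])
A=f(91,243,z);B=f(417,322,z);T=f(139,249,z+.003);d=A-B
print(np.linalg.norm(d),np.arctan2(d[1],d[0]))
print('tick',T[:2]+.036*n,'fc',A[:2]-.03*ex+.036*n,'rear',B[:2]+.16*ex+.036*n)
print('tcp',np.array([.5016,.2335])+.0703*ex)
u,v=px(167,115); u,v=int(u),int(v)
c=s['color'][v-7:v+8,u-9:u+10].astype(float).sum(2);w=np.clip(130-c,0,None);y,x=np.mgrid[v-7:v+8,u-9:u+10]
U,V=(w*x).sum()/w.sum(),(w*y).sum()/w.sum()
print((u,v),(U,V),'thumb',f(167,115,.086),onz(s,U,V,.086),'depth',depth(s,u,v))
"
```

```text
0.18979351195672395 0.14222308585406368
tick [0.57564233 0.23603049] fc [0.57422268 0.23730422] rear [0.57448649 0.2369153 ]
tcp [0.57121218 0.24330988]
(216, 281) (np.float64(217.43259085580306), np.float64(281.39859320046895)) thumb [0.56366501 0.23815229 0.086     ] [0.5615113  0.23660612 0.086     ] depth [0.56475449 0.23667989 0.0857872 ]
```

Call:
drive_tool --dp '[[15,0,0],[25,1,0],[17,0,10],[5,0,15],[0,0,10]]' --turn '[[0,0,0],[0,0,0],[0,0,0],[0,0,0],[0,0,0]]' --grip '[-1,-1,-1,-1,-1]'

```text
time_s: 11.8
tcp_pos: [0.5626, 0.2408, 0.1047]
orientation: [3.133, 0.219, -0.003]
force: [-0.8, 0.2, -0.8]
grip_width: 0.0035
grip_force: 0.0
```

Call:
drive_tool --dp '[[0,0,2],[0,0,0],[0,0,0],[0,0,0]]' --turn '[[0,0,0],[0,0,0],[0,0,0],[0,0,0]]' --grip '[-1,-1,-1,-1]'

```text
time_s: 12.2
tcp_pos: [0.5632, 0.2413, 0.1051]
orientation: [-3.134, -0.22, -0.001]
force: [-0.0, 0.3, 0.3]
grip_width: 0.0003
grip_force: 0.0
```

```bash
python3 -c "
from h import *
go(.563,.241,.09,.14)"
```

```text
t 12.2 tcp [0.5632 0.2413 0.1051] yaw 0.14000764918453723 tilt [ 7.e-04  3.e-04 -1.e+00] F [-0.   0.3  0.3] g 0.0002850994902803875 0.0
dp now mm [-0.2  0.3 15.1] dp after turn [-0.2  0.3 15.1] turn [-0.0002 -0.0007  0.    ]
```

Call:
drive_tool --dp '[[0,0,6],[0,0,6],[0,0,3],[0,0,2],[0,0,0]]' --turn '[[0,0,0],[0,0,0],[0,0,0],[0,0,0],[0,0,0]]' --grip '[-1,-1,-1,-1,-1]'

```text
time_s: 12.7
tcp_pos: [0.5631, 0.2411, 0.0873]
orientation: [3.134, 0.219, -0.001]
force: [-0.8, -0.9, 2.1]
grip_width: 0.0005
grip_force: 1.3
```

Call:
drive_tool --dp '[[0.5,0,2],[0.5,0,2],[0,0,0]]' --turn '[[0,0,0],[0,0,0],[0,0,0]]' --grip '[-1,-1,-1]'

```text
time_s: 13.0
tcp_pos: [0.5647, 0.2413, 0.0836]
orientation: [-3.134, -0.219, -0.001]
force: [0.5, -1.3, 3.3]
grip_width: 0.0006
grip_force: 1.9
```

Call:
drive_tool --dp '[[1,0,2],[1,0,2],[0,0,0]]' --turn '[[0,0,0],[0,0,0],[0,0,0]]' --grip '[-1,-1,-1]'

```text
time_s: 13.3
tcp_pos: [0.5665, 0.2416, 0.0794]
orientation: [-3.134, -0.219, -0.001]
force: [0.3, -1.4, 4.4]
grip_width: 0.0005
grip_force: 2.3
```

Call:
drive_tool --dp '[[0.8,0,2],[0.8,0,2],[0.8,0,2],[0.8,0,2],[0,0,0]]' --turn '[[0,0,0],[0,0,0],[0,0,0],[0,0,0],[0,0,0]]' --grip '[-1,-1,-1,-1,-1]'

```text
time_s: 13.8
tcp_pos: [0.5695, 0.242, 0.0715]
orientation: [3.134, 0.219, 0.0]
force: [-0.0, -1.5, 6.3]
grip_width: 0.0007
grip_force: 3.0
```

Call:
drive_tool --dp '[[0.4,0,1],[0.4,0,1],[0.4,0,1],[0,0,0]]' --turn '[[0,0,0],[0,0,0],[0,0,0],[0,0,0]]' --grip '[-1,-1,-1,-1]'

```text
time_s: 14.2
tcp_pos: [0.5705, 0.2421, 0.0686]
orientation: [3.134, 0.219, -0.0]
force: [-1.6, -1.5, 7.6]
grip_width: 0.0004
grip_force: 3.2
```

Call:
drive_tool --dp '[[0.3,0,1],[0,0,0],[0,0,0]]' --turn '[[0,0,0],[0,0,0],[0,0,0]]' --grip '[-1,-1,-1]'

```text
time_s: 14.5
tcp_pos: [0.5708, 0.2422, 0.0677]
orientation: [3.134, 0.219, -0.0]
force: [0.3, -1.2, 6.7]
grip_width: 0.0001
grip_force: 3.3
```

Call:
drive_tool --dp '[[0,0,0.7],[0,0,0],[0,0,0]]' --turn '[[0,0,0],[0,0,0],[0,0,0]]' --grip '[-1,-1,-1]'

```text
time_s: 14.8
tcp_pos: [0.571, 0.2422, 0.0671]
orientation: [3.134, 0.22, 0.001]
force: [-0.9, -1.4, 7.0]
grip_width: 0.0006
grip_force: 3.5
```

Call:
drive_tool --dp '[[0,0,0.7],[0,0,0],[0,0,0]]' --turn '[[0,0,0],[0,0,0],[0,0,0]]' --grip '[-1,-1,-1]'

```text
time_s: 15.1
tcp_pos: [0.5712, 0.2423, 0.0665]
orientation: [-3.134, -0.219, -0.001]
force: [0.4, -1.4, 8.2]
grip_width: 0.0005
grip_force: 3.7
```

Call:
drive_tool --dp '[[0,0,0.7],[0,0,0],[0,0,0]]' --turn '[[0,0,0],[0,0,0],[0,0,0]]' --grip '[-1,-1,-1]'

```text
time_s: 15.4
tcp_pos: [0.5713, 0.2423, 0.0662]
orientation: [-3.134, -0.22, -0.002]
force: [-1.5, -1.7, 10.9]
grip_width: 0.0003
grip_force: 5.1
```

Call:
drive_tool --dp '[[0,0,0.5],[0,0,0],[0,0,0],[0,0,0]]' --turn '[[0,0,0],[0,0,0],[0,0,0],[0,0,0]]' --grip '[-1,-1,-1,-1]'

```text
time_s: 15.8
tcp_pos: [0.5714, 0.2423, 0.0661]
orientation: [-3.134, -0.219, -0.002]
force: [-1.9, -1.9, 13.5]
grip_width: 0.0004
grip_force: 6.7
```

```bash
python3 -c "
from h import *
import pickle
s0,_=pickle.load(open('s4.pkl','rb'))
im=get_image('side');go(.571,.242,.066,.14)
# plate shift since placing: registration of the plate's visible near edge strip
x0,x1,y0,y1=190,292,310,342
for c in((208,292,314,342),(192,230,312,328)):
  a=s0['color'][c[2]:c[3],c[0]:c[1]].astype(np.float32).mean(2);b=im['color'][c[2]:c[3],c[0]:c[1]].astype(np.float32).mean(2)
  print(cv2.phaseCorrelate(a,b),abs(a-b).mean())
for _ in range(4):
  get_image('side');print(manip.read_state()['force'],manip.read_state()['tcp_pos'][2])
m=[get_image('side')['color'].astype(float) for _ in range(1)][0]
"
```

```text
t 15.85 tcp [0.5714 0.2423 0.0661] yaw 0.13986177509802533 tilt [ 1.2e-03  3.0e-04 -1.0e+00] F [-2.1 -3.  13.3] g 7.832171606176903e-05 6.668367222882807
dp now mm [-0.4  0.2  0.1] dp after turn [-0.4  0.2  0.1] turn [-0.0001 -0.0012 -0.0001]
((-0.14285070624841723, -0.16292643512323934), 0.8421090647026345) 8.593679
((-0.09921981853005235, -0.06812000860862177), 0.9664707140997052) 10.7626095
[-1.46866764 -2.11881596 12.85490056] 0.06607284936575206
[-1.41424326 -2.68973883 12.51170241] 0.06606419102637
[-1.98223133 -3.37108184 14.11390155] 0.06607449571093522
[-1.97134874 -3.42043389 13.53613784] 0.06605670646416446
```

```bash
python3 -c "
from workcell import workorder
print(workorder.finish_job())"
```

```text
the job is handed in; nothing more can be done
None
```

The job is handed in: the meter lies flat on the board with its window an estimated 3 mm or less off the patch centre (9 mm allowed), and the head is held shut at about 13.5 N.

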